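# Isolate the power panel, unplug its relay and put it away

## Robot

A 6-joint arm with a two-finger parallel gripper is mounted at the origin on the work surface. World frame = base frame: x ahead of the robot, y to its left, z up, the work surface at z = 0. Lengths are in m, angles in rad, forces in N, time in s.
With the tool pointing down it reaches from about 0.375 to 0.9 m from the base axis. Payload 3.1 kg.
Tool frame: the origin (TCP) lies between the finger pads; the fingertips stand 8 mm ahead of it and the grasp point (between the pads) lies 11 mm behind it; z points along the fingers, y is the line along which they close (so a half turn about z gives the same grasp; the last joint's range is limited). The gripper opens to 87 mm and grips with 3 to 60 N. Pads are 19 mm wide; open, the fingers measure 117 mm over their backs; the gripper's body (75 mm by 190 mm) begins 51 mm behind the grasp point.
Start: joints at [-1.478, 0.527, 1.433, -0, 1.181, -0.178], TCP at [0.167, -0.602, 0.231] pointing down, gripper open.
Joint ranges: [-3.08, 3.08], [-0.75, 2.2], [0.22, 2.44], [-1.43, 4.57], [0, 2.65], [-2.85, 2.85]. Speed limits (rad/s): [2.79, 2.79, 3.14, 3.14, 3.14, 3.14].

## Interface

Orientations are given as a unit quaternion [x, y, z, w].
In Python, from rig import robot gives the robot as it stands.
- The arm moves only by the tool move_arm, never from a script. Its argument "motion" is text: rows parted by semicolons, each of 5 numbers parted by spaces: the opening, from -1 (shut) to 1 (fully open), then the shift along the tool's x, y, z normalised to -1 to 1, where 1 is 0.2 m, then the turn about the tool's z normalised to -1 to 1, where 1 is pi rad. A call has 1 to 12 rows; each row is the pose to reach, as a shift and turn from the pose commanded when the call began, along the tool's axes at that moment, turning the shorter way round; what a row does not reach only later rows make up. A row lasts 1/12 s, in which the tool goes at most 41.7 mm and 7.16 degrees, less where a joint would pass 70% of its speed; a pose out of reach is approached as far as the arm can. A call with a number of a shift or a turn outside -1 to 1 is refused whole. A call with a gripper value outside its range is refused whole. The fingers move at their own pace and stop on an object; "newtons" is the grip in N (left out, the last holds). Time passes only in rows, so rows that repeat a pose let the fingers close. It gives the time, the measured TCP pose, the force, the opening and the grip force at its end, in the units of the state.
- robot.get_obs(): the state, without advancing time (a new reading comes with each control period).
- robot.camera(name): name is "scene" or "top"; returns (picture, depth): 480x640x3 uint8, red, green, blue; 480x640 float32, m along the optical axis (not along the pixel's ray), 0 where there is no reading.
- robot.camera_model(name): a dict with "mtx" (3x3 intrinsics, pixels), "D" ([k1, k2, p1, p2, k3] as OpenCV has them; the pictures are not rectified), "position" and "attitude" of the camera in the world. Camera axes: x right, y down, z forward; pixel columns grow to the right and rows downward; lengths in m; the calibration is good to about 2 mm. A picture is of the moment at which its call begins. camera_model takes no time and is no camera call.
- robot.hand_in(): hands the job in; it is judged then, once.
The state is a dict: "time": time; "q": joint angles; "joint_velocities": joint speeds; "joint_torque": joint torques, N m; "position": TCP position; "tool_rot": TCP orientation; "ft_force": force on the tool from outside, world axes, zero at the start; "moment": the same for the moment, N m; "grip_width": finger opening in m; "grip_force": force on a finger pad.
Only numpy, scipy, OpenCV 4.12 (cv2) and the standard library are available. Lean on these libraries where they do the work, as an engineer would, in place of code of your own. Each camera call takes 0.05 s, during which the arm holds its last target. There are 200 camera calls.

## Task

Take the plug-in relay out of the power panel on the bench: first turn the rotary isolator's handle fully to OFF, then pull the relay straight up out of its spring-clipped socket and stand it, pins down, in an empty compartment of the divided plywood box with the spare relays. Set it down, do not let it fall, and leave everything else where it lies.

Things in the scene. Friction and masses are not known exactly. Their poses are not given: they have to be found in the camera images.
- panel: Grey plate 220 (x) x 380 (y) x 12 mm, fixed on the bench; origin under its centre, at bench height. A rail runs along y through the middle with three low terminal groups (tops 54 mm up); two wire ducts run along y at x = -82 and +82 mm, tops 58 mm up. Isolator and relay socket sit on the rail about 170 mm apart, turned as the panel is; either may be on the left.
- handle (a joint): Angle of the isolator's handle (rad): 1.571 = ON stop, handle pointing along the panel's -x (towards the robot); 0 = OFF stop, handle pointing along the panel's -y. Switching off turns it anticlockwise seen from above. It stays where it is left; friction 0.18 N m, no spring.
- handle_axis (a point): Point on the isolator handle's vertical turning axis, at mid-height of the handle arm (93.5 mm above the bench); its axes are the panel's. The isolator is a grey block 70 x 56 mm with a black hub of radius 19 mm.
- handle_tip (a point): Point on the middle line of the isolator's black handle arm, 55 mm from the axis, at mid-height. The arm is a bar 14 mm wide and 20 mm high (83.5 to 103.5 mm above the bench), reaching from the axis to 65 mm; its own -y points outwards along the arm. Its sweep is clear all round by 25 mm at that height.
- socket: Fixed black relay socket 96 (x) x 36 (y) x 28 mm on the rail; origin under its centre, 19.5 mm above the bench. At the relay's narrow ends (x = -28.5 and +28.5 mm) stand two sprung grey clips, 20 mm wide, as tall as the relay; they give outwards and catch its ribs. A straight upward pull of about 10 to 13 N frees it within 6 mm; the pins are clear after 12 mm.
- relay: Plug-in relay, white cover, black base, at first in the socket (pin tips 35.5 mm above the bench): 50 (x) x 28 (y) x 74 mm tall, 0.1 to 0.2 kg; origin at the centre of the pin tips, z up. It can stand on its pins (12 mm long). A 2.5 mm rib crosses each narrow end 26 mm up; above 30 mm all sides are flat. In the socket its broad sides are free, with 30 mm beside each; its ends are behind clips.
- box: Fixed open plywood box 160 (x) x 185 (y) x 90 mm tall, walls and floor 5 mm; origin under its centre. Full-height walls along x make four compartments, 40 mm wide (y) x 150 mm long (x), centred at y = -67.5, -22.5, +22.5, +67.5 mm; their floor is 5 mm above the origin. The relay fits only with its long side along x. The strip of bench between box and panel is free.
- spare_a: Spare relay, same shape and origin as the relay, standing in the box's compartment at y = +67.5 mm. Leave it.
- spare_b: Spare relay, same shape and origin, standing in the box's compartment at y = -22.5 mm. Leave it.
- screwdriver: Screwdriver, 200 mm, lying on the bench in front of the box; origin under its middle. Leave it.
- multimeter: Black multimeter 78 x 160 x 34 mm lying in front of the panel; origin at the centre of its underside. Leave it.
- tin: Tin of screws, 72 mm across, 85 mm tall, behind; origin at the centre of its underside. Leave it.
- pliers: Pliers, about 170 mm, lying behind the box; origin at the pivot. Leave them.
- carton: Small carton 85 x 60 x 50 mm, behind the panel; origin at the centre of its underside. Leave it.
- parts_bin: Yellow open-fronted bin 160 x 100 x 75 mm, right of the box; origin at the centre of its underside. Leave it.
- mug: White mug, 80 mm across, 95 mm tall, right of the box; origin at the centre of its underside. Leave it.
Mind the look-alikes: they are no part of the job. What is shaped like the relay but turquoise is not meant.

How it is judged:
On the way, in this order (a step that is already met when the one before it is completed fails the run):
1. the isolator's handle is turned to OFF (value of joint handle below 0.12 rad), for 0.1 s.
2. the relay is out of its socket (z of relay in the frame of socket above 0.04 m), for 0.1 s.
At the end, for the whole second after the job is handed in: The isolator's handle is at OFF (within 0.12 rad of the stop), and the relay stands upright (within 0.12 rad), pins down on the floor of one of the box's empty compartments (pin tips within 5 mm of the floor), released and at rest; nothing else has been disturbed (value of joint handle below 0.12 rad and x of relay in the frame of box between -0.056 and 0.056 m and y of relay in the frame of box between -0.085 and 0.085 m and z of relay in the frame of box between 0.001 and 0.01 m and angle between relay's own z axis and vertical below 0.12 rad and linear speed of relay below 0.02 m/s); the robot touches nothing.
It fails at once if the relay is pulled (more than 6 mm) while the isolator is not off (z of relay in the frame of socket above 0.022 m and value of joint handle above 0.3 rad).
It fails at once if the relay is let fall (faster than 0.4 m/s out of the fingers, a drop of about 10 mm) (linear speed of relay above 0.4 m/s and contact force between relay and the fingers below 0.05 N).
It fails at once if another thing on the bench or a spare relay is shifted by more than 30 mm (distance of any of spare_a, spare_b, screwdriver, multimeter, tin, pliers, carton, parts_bin, mug from where it was at the start of the episode above 0.03 m).
It also fails if it takes over 69 s, if anything falls off the work surface, if the arm or the gripper's body presses on something with over 40 N, if the wrist force passes 120 N, or if a joint passes its speed limit or range.

## Working session

There is one attempt and no reset: what is moved stays moved. The work goes in short steps, Python scripts to look and compute and a tool call to move; the robot and the scene stay as the last step left them, time stands still between calls to the robot, and variables do not carry over. Pictures are saved under pics/ and viewed, at most 10 in all, crops included, and the job is handed in when it is done.

Besides the shell and the picture viewer there is one more tool, called after "Call:" as a command line: name --argument value ..., lists and objects as JSON in quotes. move_arm: Moves the arm, as the interface text tells. Its arguments: {"type":"object","properties":{"motion":{"type":"string"},"newtons":{"type":"number"}},"required":["motion"]}

```bash
mkdir -p pics
cat > h.py <<'E'
import numpy as np, cv2
from rig import robot
def shot(n):
    p,d=robot.camera(n); return p,d
def save(p,f): cv2.imwrite('pics/'+f,cv2.cvtColor(p,cv2.COLOR_RGB2BGR))
E
python3 - <<'E'
from h import *
for n in('scene','top'):
    p,d=shot(n); save(p,n+'1.png'); np.savez('pics/'+n+'1.npz',p=p,d=d)
    print(robot.camera_model(n))
o=robot.get_obs(); print(o)
E
```

```text
{'mtx': array([[553.32284862,   0.        , 329.11315668],
       [  0.        , 553.32284862, 249.14464015],
       [  0.        ,   0.        ,   1.        ]]), 'D': array([-0.02524937,  0.        ,  0.        ,  0.        ,  0.        ]), 'position': array([ 1.17072758, -0.5826561 ,  1.09690976]), 'attitude': array([ 0.83832256,  0.43145441, -0.14862758, -0.29828212])}
{'mtx': array([[541.41449531,   0.        , 320.16398599],
       [  0.        , 541.41449531, 242.62282254],
       [  0.        ,   0.        ,   1.        ]]), 'D': array([-0.06107609,  0.        ,  0.        ,  0.        ,  0.        ]), 'position': array([ 0.2693111 , -0.0700142 ,  1.50303805]), 'attitude': array([ 0.71234136, -0.69689737,  0.06578782, -0.05075239])}
{'time': 0.1, 'q': array([-1.47849550e+00,  5.28360386e-01,  1.43375747e+00,  1.51295557e-05,
        1.18141770e+00, -1.78524350e-01]), 'joint_velocities': array([ 0.00044416, -0.00369583, -0.00181652, -0.00071417, -0.00063185,
       -0.0008478 ]), 'joint_torque': array([-5.62068919e-05, -4.40986311e+01, -1.77150679e+01,  6.34859875e-02,
        5.34466084e-02, -4.05521666e-05]), 'position': array([ 0.16716211, -0.60156767,  0.22968267]), 'tool_rot': array([ 9.90845638e-01,  1.34996217e-01,  4.88571616e-05, -9.70245584e-04]), 'ft_force': array([ 0.08674631,  0.04332431, -0.35995767]), 'moment': array([-0.00998986, -0.02146067, -0.0428768 ]), 'grip_force': 0.0, 'grip_width': 0.0871581631394082}
```

View pics/scene1.png

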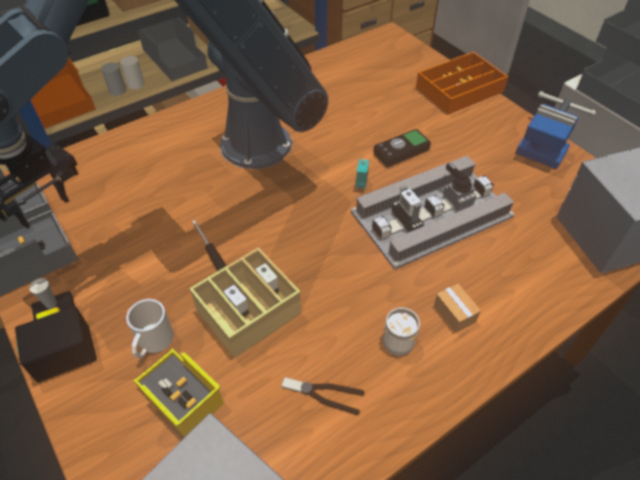

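View pics/top1.png

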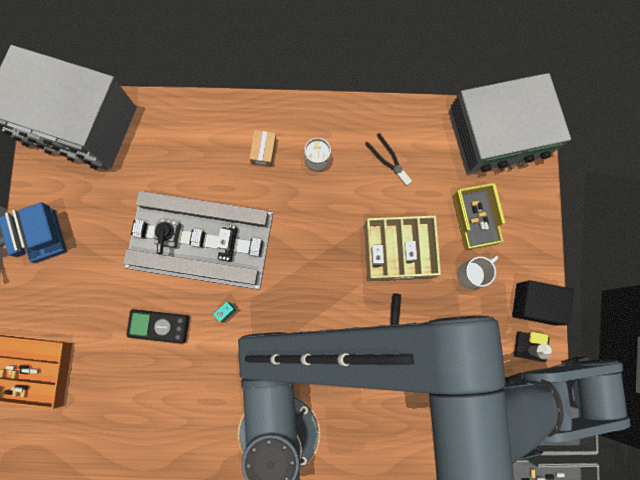

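Top view: the panel is at about (200,240), with the isolator and its black handle at (165,235) pointing down towards the robot. The white relay is in its socket at (227,243), and the box is at (402,248) with spares at (378,253) and (411,251). Relay-like candidates are (227,243), the spares at (378,253) and (411,251), and the turquoise block at (224,312). Only (227,243) is white and in the panel socket. I'll confirm that in a crop and measure.

```bash
cat >> h.py <<'E'
from scipy.spatial.transform import Rotation as R
def cloud(n,d):
    m=robot.camera_model(n); v,u=np.mgrid[:480,:640]
    q=cv2.undistortPoints(np.stack([u,v],-1).reshape(-1,1,2).astype(float),m['mtx'],m['D']).reshape(480,640,2)
    P=np.dstack([q*d[...,None],d])
    W=P@R.from_quat(m['attitude']).as_matrix().T+m['position']
    W[d==0]=np.nan
    return W
def proj(n,X):
    m=robot.camera_model(n); Rm=R.from_quat(m['attitude']).as_matrix().T
    return cv2.projectPoints(np.atleast_2d(X).astype(float),cv2.Rodrigues(Rm)[0],-Rm@m['position'],m['mtx'],m['D'])[0].reshape(-1,2)
def ray(n,uv):
    m=robot.camera_model(n)
    q=cv2.undistortPoints(np.array(uv,float).reshape(1,1,2),m['mtx'],m['D']).ravel()
    return m['position'],R.from_quat(m['attitude']).as_matrix()@np.array([*q,1])
E
python3 - <<'E'
from h import *
L={n:np.load(f'pics/{n}1.npz') for n in('scene','top')}
for n in L:
    W=cloud(n,L[n]['d']); z=W[...,2]
    ok=(W[...,0]>.3)&(W[...,0]<.8)&(abs(W[...,1])<.5)
    print(n,'bench z',np.nanmedian(z[ok&(z<.02)]))
    def comp(name,lo,hi,x0,x1,y0,y1,mn=15):
        m=((z>lo)&(z<hi)&(W[...,0]>x0)&(W[...,0]<x1)&(W[...,1]>y0)&(W[...,1]<y1)).astype(np.uint8)
        k,lab,st,ce=cv2.connectedComponentsWithStats(m)
        for i in range(1,k):
            if st[i,4]<mn: continue
            p=W[lab==i]; r=cv2.minAreaRect(p[:,:2].astype(np.float32))
            print(name,'px',ce[i].round(0),st[i,4],'z',np.median(p[:,2]).round(4),'rect',np.round(r[0],4),np.round(r[1],4),round(r[2],1))
    comp('tall',.08,.14,.3,.75,.0,.5)
    comp('ducts',.05,.064,.3,.75,.0,.5,60)
    comp('box',.075,.1,.3,.75,-.5,-.1)
    comp('spare',.06,.088,.3,.75,-.5,-.1)
im=[]
a=L['top']['p'][180:300,110:290]; b=L['top']['p'][200:290,355:450]
a=cv2.resize(a,None,fx=4.2,fy=4.2,interpolation=cv2.INTER_CUBIC); save(a,'crop1.png')
E
```

```text
scene bench z 0.0006285139504907944
tall px [458. 176.] 309 z 0.0945 rect [0.509 0.313] [0.0867 0.0418] 9.9
tall px [410. 200.] 397 z 0.1075 rect [0.5083 0.1537] [0.0326 0.0753] 80.4
tall px [575. 194.] 98 z 0.1108 rect [0.7404 0.4978] [0.0087 0.0216] 65.9
ducts px [463. 163.] 219 z 0.0577 rect [0.4577 0.3956] [0.063  0.0425] 83.6
ducts px [403. 187.] 1123 z 0.0575 rect [0.433  0.2101] [0.2861 0.048 ] 83.2
ducts px [483. 181.] 70 z 0.0531 rect [0.5377 0.3952] [0.0301 0.0318] 83.2
ducts px [461. 195.] 174 z 0.0547 rect [0.5388 0.302 ] [0.0847 0.0494] 32.2
ducts px [450. 222.] 1769 z 0.0574 rect [0.6005 0.2274] [0.3643 0.0448] 82.6
ducts px [435. 201.] 73 z 0.0528 rect [0.5196 0.2361] [0.0296 0.0307] 82.5
ducts px [407. 215.] 87 z 0.0563 rect [0.511  0.1425] [0.0688 0.0214] 9.0
ducts px [382. 223.] 78 z 0.0533 rect [0.4992 0.075 ] [0.0289 0.031 ] 2.4
box px [246. 291.] 2556 z 0.0859 rect [ 0.5012 -0.321 ] [0.1651 0.1874] 3.7
box px [161. 309.] 95 z 0.0896 rect [ 0.4396 -0.4933] [0.013  0.0551] 90.0
box px [387. 321.] 21 z 0.0825 rect [ 0.7402 -0.111 ] [0.0036 0.0245] 43.4
box px [195. 
[... 1521 characters left out ...]
5 0.185 ] 3.5
box px [378. 254.] 185 z 0.0802 rect [ 0.48   -0.2525] [0.0488 0.0274] 0.3
box px [467. 272.] 82 z 0.0904 rect [ 0.4371 -0.4912] [0.0601 0.0158] 0.5
spare px [326. 159.] 35 z 0.0726 rect [ 0.7408 -0.1094] [0.0164 0.018 ] 5.5
spare px [463. 207.] 165 z 0.0743 rect [ 0.6124 -0.4856] [0.0283 0.1156] 89.8
spare px [407. 250.] 619 z 0.0784 rect [ 0.4997 -0.3061] [0.1626 0.1611] 4.9
spare px [368. 233.] 42 z 0.0778 rect [ 0.5338 -0.2261] [0.0785 0.004 ] 3.3
spare px [379. 250.] 367 z 0.0789 rect [ 0.5008 -0.2516] [0.1496 0.0492] 2.6
spare px [433. 242.] 175 z 0.0745 rect [ 0.512  -0.4035] [0.1536 0.0369] 17.7
spare px [465. 274.] 66 z 0.0746 rect [ 0.4359 -0.4905] [0.0618 0.015 ] 2.0
```

View pics/crop1.png

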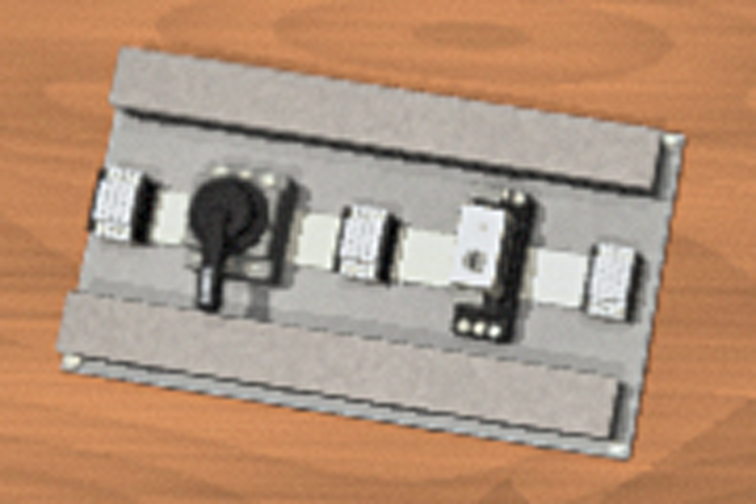

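The crop confirms it: the white relay sits between its clips in the black socket at crop (480,245), and the handle is at crop (225,210) with its tip at (208,300). The tilted broad-side extraction grip won't fit a 40 mm compartment (28 mm relay plus fingers). I'll therefore pull the relay by its broad sides, stand it on the free bench strip, regrip it by the narrow ends and place it. Next come the refined measurements.

```bash
cat > m.py <<'E'
from h import *
E
python3 - <<'E'
from h import *
L={n:np.load(f'pics/{n}1.npz') for n in('scene','top')}
yaw=np.deg2rad(-7.7); c,s=np.cos(yaw),np.sin(yaw); ex=np.array([c,s]); ey=np.array([-s,c])
def ext(p,ex=ex,ey=ey):
    a,b=p@ex,p@ey
    la=np.percentile(a,[2,98]);lb=np.percentile(b,[2,98]); m=la.mean()*ex+lb.mean()*ey
    return np.round([*m,np.ptp(la),np.ptp(lb)],4)
for n in L:
    W=cloud(n,L[n]['d']);p=L[n]['p'].astype(int);z=W[...,2];X,Y=W[...,0],W[...,1]
    br=p.max(-1)
    for nm,x0,x1 in (('iso',.44,.56),):
        m=(z>.088)&(X>.44)&(X<.57)&(Y>.25)&(Y<.38)
        q=W[m]; print(n,'iso all',len(q),ext(q[:,:2]),'z',np.percentile(q[:,2],[5,50,95]).round(4))
        a=q[:,:2]@ex; t=a.max()
        print('  slices (from far edge mm, mid ey, width)',[(int(k*1000),*np.round([ (g@ey).mean(),np.ptp(g@ey)],4)) for k in np.arange(0,.1,.012) for g in [q[(a<t-k)&(a>=t-k-.012)][:,:2]] if len(g)>2], 'max a',t.round(4))
        for zz in [(.06,.083),(.083,.1),(.1,.106),(.106,.13)]:
            g=W[(z>zz[0])&(z<=zz[1])&(X>.44)&(X<.57)&(Y>.25)&(Y<.38)]
            if len(g)>5: print('  z',zz,len(g),ext(g[:,:2]))
    m=(z>.1)&(X>.44)&(X<.57)&(Y>.1)&(Y<.21); print(n,'relay+clips',ext(W[m][:,:2]))
    m&=br>150; print(n,'relay white',m.sum(),ext(W[m][:,:2]),np.median(W[m][:,2]))
    # box rim
    m=(z>.084)&(z<.096)&(X>.40)&(X<.60)&(Y>-.43)&(Y<-.21)
    q=W[m][:,:2]; r=cv2.minAreaRect(q.astype(np.float32)); print(n,'box',r)
    for by in (-.085,-.07,-.055):
        e1=np.array([np.cos(by),np.sin(by)]);e2=np.array([-e1[1],e1[0]]); print('   ',by,ext(q,e1,e2))
    h,_=np.histogram(0,1)
E
```

```text
scene iso all 259 [0.5077 0.3185 0.0793 0.0317] z [0.0897 0.0959 0.1052]
  slices (from far edge mm, mid ey, width) [(0, np.float64(0.384), np.float64(0.0275)), (12, np.float64(0.3827), np.float64(0.0419)), (24, np.float64(0.3825), np.float64(0.0349)), (36, np.float64(0.3805), np.float64(0.015)), (48, np.float64(0.3797), np.float64(0.0167)), (60, np.float64(0.3782), np.float64(0.0151)), (72, np.float64(0.3769), np.float64(0.0168)), (84, np.float64(0.3793), np.float64(0.0127))] max a 0.5034
  z (0.06, 0.083) 283 [0.5005 0.3092 0.1054 0.0908]
  z (0.083, 0.1) 201 [0.5084 0.3183 0.0801 0.0341]
  z (0.1, 0.106) 84 [0.4977 0.3181 0.0585 0.018 ]
  z (0.106, 0.13) 6 [0.4813 0.3166 0.0133 0.0055]
scene relay+clips [0.5081 0.1524 0.0724 0.0282]
scene relay white 177 [0.508  0.1536 0.0578 0.0278] 0.10926261951270178
scene box ((0.50116366147995, -0.3209152817726135), (0.16506211459636688, 0.1872102916240692), 3.735168695449829)
    -0.085 [ 0.5028 -0.3212  0.1746  0.1956]
    -0.07 [ 0.5028 -0.3213  0.173   0.194 ]
    -0.055 [ 0.5028 -0.3213  0.1713  0.1924]
top iso all 252 [0.5072 0.3236 0.0
[... 281 characters left out ...]
.385), np.float64(0.0143)), (60, np.float64(0.3834), np.float64(0.0151)), (72, np.float64(0.3816), np.float64(0.0155))] max a 0.5006
  z (0.06, 0.083) 375 [0.4943 0.3112 0.1149 0.1207]
  z (0.083, 0.1) 144 [0.513  0.3225 0.069  0.0346]
  z (0.1, 0.106) 85 [0.4999 0.3199 0.069  0.0175]
  z (0.106, 0.13) 38 [0.4964 0.3213 0.0564 0.0154]
top relay+clips [0.5078 0.1548 0.0708 0.0277]
top relay white 233 [0.5079 0.1556 0.0704 0.0263] 0.11061650170858539
top box ((0.5008766055107117, -0.3187452554702759), (0.1613249033689499, 0.1849617213010788), 3.5456559658050537)
    -0.085 [ 0.5006 -0.318   0.1739  0.1927]
    -0.07 [ 0.5006 -0.3181  0.1724  0.1914]
    -0.055 [ 0.5004 -0.3182  0.1706  0.19  ]
```

Call:
move_arm --motion "0 .954 -.576 0 .108; 0 .954 -.576 0 .108; 0 .954 -.576 0 .108; 0 .954 -.576 0 .108; 0 .954 -.576 0 .108; 0 .954 -.576 0 .108; 0 .954 -.576 0 .108" --newtons 15

```text
time: 0.68
position: [0.3223, -0.4362, 0.2302]
tool_rot: [0.999, -0.032, -0.0, -0.002]
ft_force: [0.4, -0.2, 0.7]
grip_width: 0.0489
grip_force: 0.0
```

Call:
move_arm --motion "0 .38 -1 0 0; 0 .38 -1 0 0; 0 .38 -1 0 0; 0 .38 -1 0 0; 0 .38 -1 0 0; 0 .38 -1 0 0; 0 .38 -1 0 0"

```text
time: 1.27
position: [0.41, -0.2443, 0.2305]
tool_rot: [0.999, -0.032, -0.0, -0.0]
ft_force: [0.2, 0.1, 0.5]
grip_width: 0.0436
grip_force: 0.0
```

Call:
move_arm --motion "0 .18 -.99 0 0; 0 .18 -.99 0 0; 0 .18 -.99 0 0; 0 .18 -.99 0 0; 0 .18 -.99 0 0; 0 .18 -.99 0 0; 0 .18 -.99 0 0"

```text
time: 1.85
position: [0.46, -0.0513, 0.2305]
tool_rot: [0.999, -0.033, 0.0, 0.001]
ft_force: [0.4, -0.6, 0.1]
grip_width: 0.0436
grip_force: 0.0
```

Call:
move_arm --motion "0 .03 -.98 0 0; 0 .03 -.98 0 0; 0 .03 -.98 0 0; 0 .03 -.98 0 0; 0 .03 -.98 0 0; 0 .03 -.98 0 0; 0 .03 -.98 0 0; 0 .03 -.98 0 0"

```text
time: 2.52
position: [0.4794, 0.142, 0.2303]
tool_rot: [0.999, -0.035, -0.0, 0.001]
ft_force: [-0.4, 0.1, 0.1]
grip_width: 0.0434
grip_force: 0.0
```

Call:
move_arm --motion "0 -.078 -.873 0 0; 0 -.078 -.873 0 0; 0 -.078 -.873 0 0; 0 -.078 -.873 0 0; 0 -.078 -.873 0 0; 0 -.078 -.873 0 0; 0 -.078 -.873 0.3 0; 0 -.078 -.873 .5 0; 0 -.078 -.873 .5 0"

```text
time: 3.27
position: [0.4731, 0.315, 0.1265]
tool_rot: [0.999, -0.036, -0.004, 0.002]
ft_force: [-1.2, 0.1, -0.1]
grip_width: 0.0433
grip_force: 0.0
```

Run:
```python
from h import *
p,d=shot('scene'); save(cv2.resize(p[120:240,340:520],None,fx=4.2,fy=4.2,interpolation=cv2.INTER_CUBIC),'s2.png')
o=robot.get_obs(); print(o['position'],o['q'],o['grip_width'])
```

```text
[0.47189216 0.31433933 0.12458098] [ 3.91209536e-01  5.98622876e-01  1.66481526e+00 -1.49214087e-03
  8.90989346e-01  2.03500755e+00] 0.04333235655569691
```

View pics/s2.png

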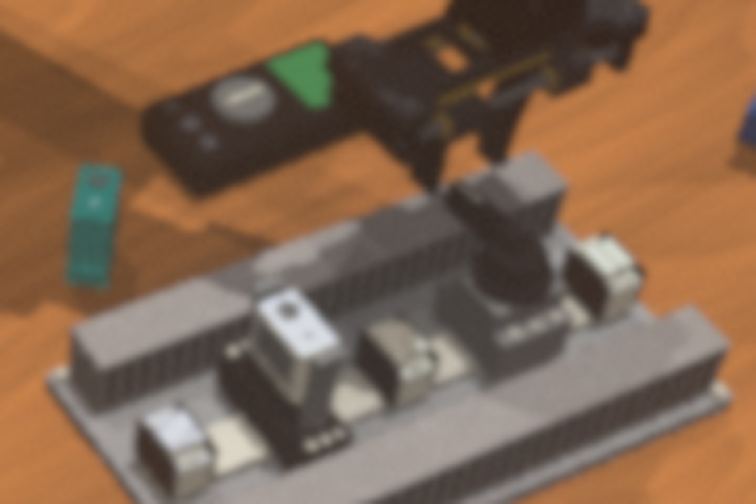

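The gripper straddles the handle tip at about crop (465,190). I'll descend and close on it.

Call:
move_arm --motion "0 .018 -.021 0.1 0; 0 .018 -.021 .2 0; 0 .018 -.021 .2 0; -.3 .018 -.021 .2 0; -.6 .018 -.021 .2 0; -1 .018 -.021 .2 0; -1 .018 -.021 .2 0; -1 .018 -.021 .2 0; -1 .018 -.021 .2 0; -1 .018 -.021 .2 0" --newtons 12

```text
time: 4.15
position: [0.4793, 0.3236, 0.0915]
tool_rot: [0.999, -0.034, 0.001, 0.0]
ft_force: [-0.6, -1.5, 4.6]
grip_width: 0.014
grip_force: 12.0
```

Run:
```python
from h import *
A=np.array([.5313,.3172]); p0=np.array([.4793,.3236]); psi=-.068
def T(a):return np.array([[np.cos(a),-np.sin(a)],[np.sin(a),np.cos(a)]])
def rows(p0,psi,a0,das):
    for da in das:
        d=A+T(da)@(p0-A)-p0
        tx=d@[np.cos(psi),np.sin(psi)]; ty=d@[np.sin(psi),-np.cos(psi)]
        print(round(da,3),np.round([tx/.2,ty/.2,-da/np.pi],3))
rows(p0,psi,0,np.arange(1,9)*.0975)
p1=A+T(.78)@(p0-A); print(p1); rows(p1,psi+.78,0,np.arange(1,9)*.0988)
```

```text
0.098 [-0.     0.026 -0.031]
0.195 [ 0.002  0.051 -0.062]
0.292 [ 0.007  0.076 -0.093]
0.39 [ 0.014  0.101 -0.124]
0.488 [ 0.024  0.124 -0.155]
0.585 [ 0.036  0.147 -0.186]
0.682 [ 0.05   0.168 -0.217]
0.78 [ 0.066  0.188 -0.248]
[0.48983151 0.28517932]
0.099 [-0.     0.026 -0.031]
0.198 [ 0.002  0.052 -0.063]
0.296 [ 0.007  0.077 -0.094]
0.395 [ 0.015  0.102 -0.126]
0.494 [ 0.025  0.126 -0.157]
0.593 [ 0.037  0.149 -0.189]
0.692 [ 0.051  0.17  -0.22 ]
0.79 [ 0.067  0.19  -0.252]
```

Call:
move_arm --motion "-1 0 .026 0 -.031; -1 .002 .051 0 -.062; -1 .007 .076 0 -.093; -1 .014 .101 0 -.124; -1 .024 .124 0 -.155; -1 .036 .147 0 -.186; -1 .05 .168 0 -.217; -1 .066 .188 0 -.248; -1 .066 .188 0 -.248"

```text
time: 4.9
position: [0.4921, 0.2867, 0.0915]
tool_rot: [0.937, 0.349, 0.003, -0.001]
ft_force: [1.8, 4.5, 1.2]
grip_width: 0.0144
grip_force: 12.1
```

Call:
move_arm --motion "-1 0 .026 0 -.031; -1 .002 .052 0 -.063; -1 .007 .077 0 -.094; -1 .015 .102 0 -.126; -1 .025 .126 0 -.157; -1 .037 .149 0 -.189; -1 .051 .17 0 -.22; -1 .067 .19 0 -.252; -1 .067 .19 0 -.252; -1 .067 .19 0 -.252"

```text
time: 5.73
position: [0.5233, 0.2695, 0.0912]
tool_rot: [0.732, 0.681, 0.002, -0.003]
ft_force: [-3.6, 12.4, 3.1]
grip_width: 0.0148
grip_force: 12.0
```

Call:
move_arm --motion "-1 0 .02 0 0; -1 0 .04 0 0; -1 0 .04 0 0; -1 0 .04 0 0"

```text
time: 6.07
position: [0.5234, 0.2688, 0.0902]
tool_rot: [0.732, 0.681, -0.005, -0.008]
ft_force: [-15.0, 14.5, 10.4]
grip_width: 0.0144
grip_force: 12.3
```

Run:
```python
from h import *
o=robot.get_obs(); print(o['position'],o['ft_force'],o['q'],R.from_quat(o['tool_rot']).as_matrix()[:,0])
```

```text
[0.52335716 0.2687706  0.09024873] [-14.96994634  14.514561    10.36827994] [0.27941439 0.67258403 1.62934443 0.01340511 0.85499771 0.3437072 ] [0.07313872 0.99731288 0.00421341]
```

Call:
move_arm --motion "-1 0 -.03 0 0; -.2 0 -.03 0 0; -.2 0 -.03 0 0; -.2 0 -.03 0 0; -.2 0 -.03 -.2 0; -.2 0 -.03 -.4 0; -.2 0 -.03 -.5 0; -.2 0 -.03 -.5 0"

```text
time: 6.73
position: [0.5304, 0.2655, 0.1958]
tool_rot: [0.731, 0.682, 0.005, 0.003]
ft_force: [1.4, 0.0, 0.0]
grip_width: 0.0345
grip_force: 0.0
```

Call:
move_arm --motion ".1 -.575 -.035 0 .26; .1 -.575 -.035 0 .26; .1 -.575 -.035 0 .26; .1 -.575 -.035 0 .26; .1 -.575 -.035 0 .52; .1 -.575 -.035 0 .52; .1 -.575 -.035 0 .52; .1 -.575 -.035 0 .52; .1 -.575 -.035 0 .52; .1 -.575 -.035 0 .52; .1 -.575 -.035 0 .52; .1 -.575 -.035 0 .52"

```text
time: 7.73
position: [0.5111, 0.1501, 0.1895]
tool_rot: [1.0, -0.002, -0.001, 0.0]
ft_force: [0.3, -0.8, 0.3]
grip_width: 0.0481
grip_force: 0.0
```

Call:
move_arm --motion ".1 0 0 0 .04; .1 0 0 0 .04; .1 0 0 0 .04"

```text
time: 7.98
position: [0.5112, 0.1502, 0.1898]
tool_rot: [0.998, -0.06, -0.001, 0.0]
ft_force: [-0.1, 0.5, -0.2]
grip_width: 0.0479
grip_force: 0.0
```

Run:
```python
from h import *
p,d=shot('scene'); np.savez('pics/scene2.npz',p=p,d=d); save(cv2.resize(p[100:250,340:520],None,fx=4,fy=4,interpolation=cv2.INTER_CUBIC),'s3.png')
o=robot.get_obs(); print(o['position'],o['ft_force'],o['grip_width'],R.from_quat(o['tool_rot']).as_matrix()[:,0])
```

```text
[0.51127998 0.15035336 0.18992417] [ 0.20775399 -0.40200648  0.99884782] 0.047942251732224876 [ 0.99269968 -0.12060624 -0.00121391]
```

View pics/s3.png

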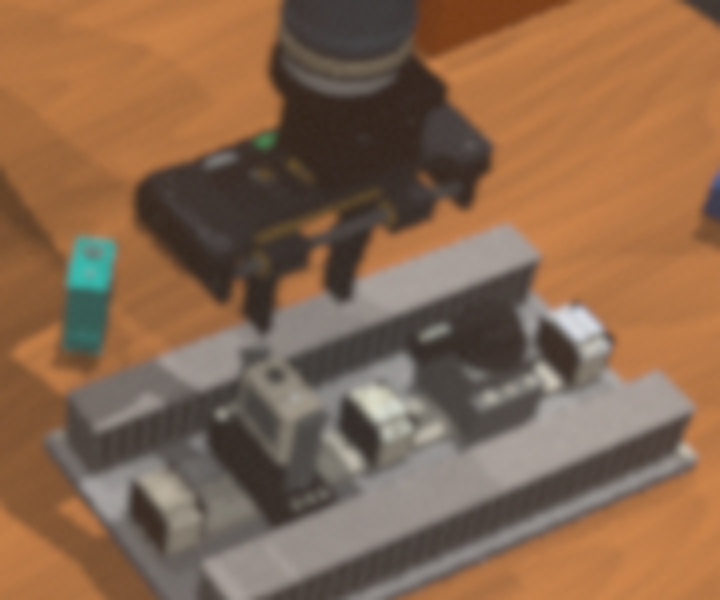

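The handle now lies along the panel at OFF (crop (435,335)). The open gripper hangs above the relay at crop (275,395).

Call:
move_arm --motion ".1 -.019 -.018 0 .004; .1 -.019 -.018 .1 .004; .1 -.019 -.018 .2 .004; .1 -.019 -.018 .3 .004; .1 -.019 -.018 .36 .004; .1 -.019 -.018 .42 .004; .1 -.019 -.018 .48 .004; .1 -.019 -.018 .54 .004; .1 -.019 -.018 .54 .004; .1 -.019 -.018 .54 .004"

```text
time: 8.87
position: [0.5076, 0.1549, 0.0821]
tool_rot: [0.998, -0.068, -0.001, 0.0]
ft_force: [0.5, 0.3, -0.4]
grip_width: 0.0473
grip_force: 0.0
```

Call:
move_arm --motion "-.1 0 0 0 0; -.2 0 0 0 0; -.3 0 0 0 0; -.4 0 0 0 0; -.6 0 0 0 0; -.6 0 0 0 0; -1 0 0 0 0; -1 0 0 0 0; -1 0 0 0 0" --newtons 35

```text
time: 9.62
position: [0.5086, 0.1548, 0.0831]
tool_rot: [0.998, -0.068, 0.0, -0.0]
ft_force: [-1.8, -0.1, 5.9]
grip_width: 0.0278
grip_force: 35.0
```

Call:
move_arm --motion "-1 0 0 -.02 0; -1 0 0 -.04 0; -1 0 0 -.06 0; -1 0 0 -.08 0; -1 0 0 -.1 0; -1 0 0 -.13 0; -1 0 0 -.17 0; -1 0 0 -.22 0; -1 0 0 -.3 0; -1 0 0 -.4 0; -1 0 0 -.55 0; -1 0 0 -.55 0"

```text
time: 10.62
position: [0.5116, 0.1552, 0.1982]
tool_rot: [0.998, -0.068, 0.005, -0.001]
ft_force: [1.2, -0.1, -1.7]
grip_width: 0.0277
grip_force: 35.0
```

Run:
```python
from h import *
p,d=shot('scene'); W=cloud('scene',d); np.savez('pics/scene3.npz',p=p,d=d)
save(cv2.resize(p[100:250,340:520],None,fx=4,fy=4,interpolation=cv2.INTER_CUBIC),'s4.png')
o=robot.get_obs(); print(o['position'],o['ft_force'],o['moment'],o['grip_width'],R.from_quat(o['tool_rot']).as_matrix()[:,0])
```

```text
[0.51052201 0.155069   0.19621411] [-0.77850048  0.26926781 -1.61308199] [0.03104449 0.00553216 0.03399511] 0.028071218541003744 [ 0.99076615 -0.13535377  0.00786062]
```

View pics/s4.png

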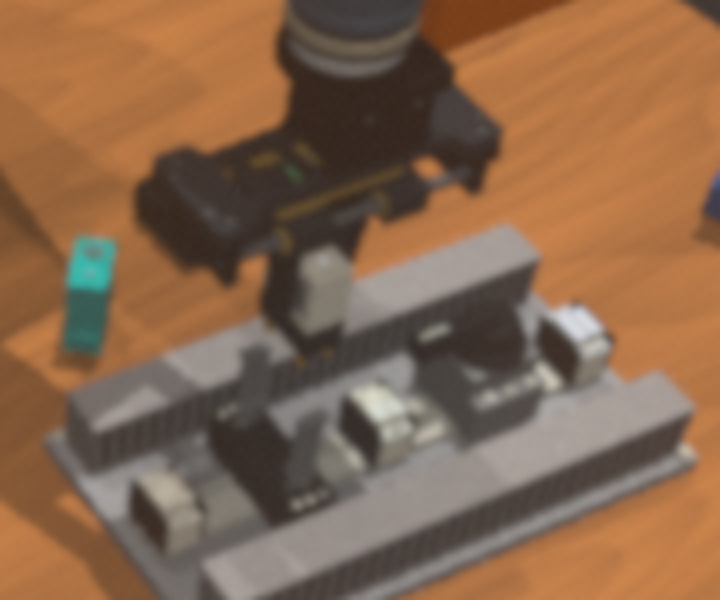

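The relay is out, held at crop (325,300), and the handle is still at OFF. I'll carry it to the free strip.

Call:
move_arm --motion "-1 .03 .15 0 -.02; -1 .045 .3 0 -.04; -1 .057 .45 0 -.063; -1 .057 .61 0 -.063; -1 .057 .61 0 -.063"

```text
time: 11.08
position: [0.5019, 0.028, 0.1919]
tool_rot: [1.0, 0.029, -0.001, 0.001]
ft_force: [-0.3, 0.0, -1.6]
grip_width: 0.028
grip_force: 35.0
```

Call:
move_arm --motion "-1 -.02 .15 0 0; -1 -.04 .3 0 0; -1 -.064 .45 .1 0; -1 -.064 .61 .25 0; -1 -.064 .61 .4 0; -1 -.064 .61 .5 0; -1 -.064 .61 .6 0; -1 -.064 .61 .65 0; -1 -.064 .61 .65 0; -1 -.064 .61 .65 0"

```text
time: 11.92
position: [0.4975, -0.0897, 0.0623]
tool_rot: [1.0, 0.031, -0.001, -0.0]
ft_force: [0.3, 0.2, -1.0]
grip_width: 0.0277
grip_force: 35.0
```

Call:
move_arm --motion "-1 0 0 .02 0; -1 0 0 .04 0; -1 0 0 .05 0; -1 0 0 .06 0; -1 0 0 .065 0; -1 0 0 .065 0; -1 0 0 .065 0"

```text
time: 12.5
position: [0.4978, -0.0902, 0.0496]
tool_rot: [1.0, 0.031, 0.0, 0.0]
ft_force: [-0.6, 0.6, -0.9]
grip_width: 0.0278
grip_force: 35.0
```

Call:
move_arm --motion "-1 0 0 .005 0; -1 0 0 .01 0; -1 0 0 .012 0; -1 0 0 .012 0"

```text
time: 12.83
position: [0.4979, -0.0903, 0.0476]
tool_rot: [1.0, 0.031, 0.0, 0.0]
ft_force: [-1.0, 1.3, 3.2]
grip_width: 0.0276
grip_force: 35.0
```

Call:
move_arm --motion "-.3 0 0 0 0; -.25 0 0 0 0; -.1 0 0 0 0; .1 0 0 0 0; .1 0 0 0 0; .1 0 0 -.1 0; .1 0 0 -.3 0; .1 0 0 -.5 0; .1 0 0 -.6 0; .1 0 0 -.6 0" --newtons 20

```text
time: 13.67
position: [0.5009, -0.0914, 0.1718]
tool_rot: [1.0, 0.031, 0.005, 0.002]
ft_force: [1.1, 0.3, 0.8]
grip_width: 0.0478
grip_force: 0.0
```

Call:
move_arm --motion ".9 0 0 0 -.25; .9 0 0 0 -.25; .9 0 0 0 -.25; .9 0 0 0 -.25; .9 0 0 0 -.5; .9 0 0 0 -.5; .9 0 0 0 -.5; .9 0 0 0 -.5; .9 0 0 0 -.5; .9 0 0 0 -.5; .9 0 0 0 -.5; .9 0 0 0 -.5"

```text
time: 14.67
position: [0.497, -0.0899, 0.166]
tool_rot: [0.708, 0.706, -0.0, -0.001]
ft_force: [0.0, 0.2, 0.6]
grip_width: 0.0824
grip_force: 0.0
```

Call:
move_arm --motion ".9 0 0 0 -.041; .9 0 0 0 -.041; .9 0 0 0 -.041; .9 0 0 0 -.041"

```text
time: 15.0
position: [0.4974, -0.0901, 0.1666]
tool_rot: [0.664, 0.747, -0.0, -0.001]
ft_force: [0.8, 0.2, 0.1]
grip_width: 0.0826
grip_force: 0.0
```

Run:
```python
from h import *
for n in('scene','top'):
    p,d=shot(n); np.savez(f'pics/{n}5.npz',p=p,d=d); W=cloud(n,d); z=W[...,2];X,Y=W[...,0],W[...,1]
    m=(z>.045)&(z<.085)&(X>.44)&(X<.56)&(Y>-.15)&(Y<-.03)
    if m.sum()>20: print(n,'relay',m.sum(),cv2.minAreaRect(W[m][:,:2].astype(np.float32)),np.percentile(W[m][:,2],[50,90]))
    m=(z>.066)&m
    if m.sum()>20: print(n,'top of relay',m.sum(),cv2.minAreaRect(W[m][:,:2].astype(np.float32)))
    m=(z>.082)&(z<.1)&(X>.40)&(X<.60)&(Y>-.43)&(Y<-.21); q=W[m][:,:2]
    for by in np.arange(0,.11,.02):
        e1=np.array([np.cos(by),np.sin(by)]);e2=np.array([-e1[1],e1[0]]);a,b=q@e1,q@e2
        h=np.percentile(a,[.5,99.5]);k=np.percentile(b,[.5,99.5]);c=h.mean()*e1+k.mean()*e2
        print('  box',by.round(2),np.round([*c,np.ptp(h),np.ptp(k)],4))
    if n=='scene': save(cv2.resize(p[150:360,180:420],None,fx=2.8,fy=2.8,interpolation=cv2.INTER_CUBIC),'s6.png')
o=robot.get_obs(); print(o['position'],o['ft_force'],o['grip_width'],R.from_quat(o['tool_rot']).as_matrix()[:,0])
```

```text
scene relay 340 ((0.49877604842185974, -0.09233977645635605), (0.05255727097392082, 0.030895940959453583), 0.7545602321624756) [0.07200128 0.07597637]
scene top of relay 229 ((0.498773992061615, -0.09218351542949677), (0.05255727097392082, 0.03058340586721897), 0.7545602321624756)
  box 0.0 [ 0.5024 -0.3213  0.1701  0.1925]
  box 0.02 [ 0.5023 -0.3213  0.1673  0.1901]
  box 0.04 [ 0.5019 -0.3212  0.1649  0.1882]
  box 0.06 [ 0.5018 -0.3212  0.1628  0.186 ]
  box 0.08 [ 0.5018 -0.3214  0.1631  0.1864]
  box 0.1 [ 0.5018 -0.3216  0.1653  0.1882]
  box 0.0 [ 0.5005 -0.3187  0.1676  0.1892]
  box 0.02 [ 0.5006 -0.3185  0.1648  0.1869]
  box 0.04 [ 0.5006 -0.3184  0.1623  0.1849]
  box 0.06 [ 0.5006 -0.3186  0.1602  0.1839]
  box 0.08 [ 0.5007 -0.3188  0.1613  0.1844]
  box 0.1 [ 0.5005 -0.3186  0.1633  0.1862]
[ 0.49762119 -0.09014128  0.16686485] [ 0.08189716 -0.16143876  0.38754553] 0.08291326379515383 [-1.18037737e-01  9.93009057e-01  3.24302229e-04]
```

View pics/s6.png

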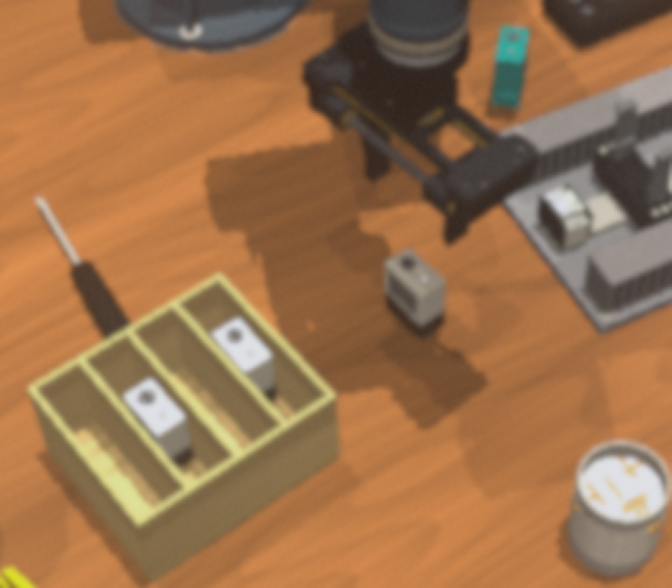

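The relay stands upright on the bench at crop (415,285). The empty compartments are the far left one and the one between the spares at crop (190,380). I'll use the one between the spares and regrip the relay by its narrow ends.

Call:
move_arm --motion ".9 0 0 0 .0175; .9 0 0 .15 .0175; .9 0 0 .3 .0175; .9 0 0 .4 .0175; .9 0 0 .5 .0175; .9 0 0 .55 .0175; .9 0 0 .584 .0175; .9 0 0 .584 .0175; .9 0 0 .584 .0175"

```text
time: 15.85
position: [0.4981, -0.0904, 0.0507]
tool_rot: [0.684, 0.73, 0.0, 0.0]
ft_force: [-0.3, -0.4, 0.9]
grip_width: 0.0826
grip_force: 0.0
```

Call:
move_arm --motion ".6 0 0 0 0; .4 0 0 0 0; .3 0 0 0 0; .2 0 0 0 0; .1 0 0 0 0; .0 0 0 0 0; -.3 0 0 0 0; -1 0 0 0 0; -1 0 0 0 0; -1 0 0 0 0" --newtons 20

```text
time: 16.68
position: [0.4978, -0.0902, 0.0506]
tool_rot: [0.684, 0.73, 0.0, 0.0]
ft_force: [-0.2, -0.2, 4.1]
grip_width: 0.0498
grip_force: 20.0
```

Call:
move_arm --motion "-1 0 0 -.05 0; -1 0 0 -.15 0; -1 0 0 -.3 0; -1 0 0 -.45 0; -1 0 0 -.6 0; -1 0 0 -.7 0; -1 0 0 -.7 0"

```text
time: 17.27
position: [0.5003, -0.0911, 0.1948]
tool_rot: [0.684, 0.73, 0.002, 0.004]
ft_force: [0.7, -1.2, -1.2]
grip_width: 0.0504
grip_force: 20.0
```

Call:
move_arm --motion "-1 -.1 0 0 0; -1 -.25 -.02 0 0; -1 -.4 -.03 0 0; -1 -.55 -.04 0 0; -1 -.7 -.05 0 0; -1 -.85 -.06 0 0; -1 -.95 -.06 0 0; -1 -1 -.06 0 0; -1 -1 -.06 0 0; -1 -1 -.06 0 0; -1 -1 -.06 0 0"

```text
time: 18.18
position: [0.4981, -0.2886, 0.1897]
tool_rot: [0.683, 0.73, 0.0, -0.001]
ft_force: [-0.5, 0.5, -1.3]
grip_width: 0.0498
grip_force: 20.0
```

Run:
```python
from h import *
by=.065;e1=np.array([np.cos(by),np.sin(by)]);e2=np.array([-e1[1],e1[0]]);C=np.array([.5007,-.319])
for n in('scene','top'):
    p,d=shot(n); W=cloud(n,d); z=W[...,2];X,Y=W[...,0],W[...,1]
    m=(z>.1)&(z<.175)&(X>.40)&(X<.60)&(Y>-.36)&(Y<-.23); g=W[m]
    a=(g[:,:2]-C)@e1;b=(g[:,:2]-C)@e2
    print(n,m.sum(),'box-frame x',np.percentile(a,[2,98]).round(4),'y',np.percentile(b,[2,98]).round(4))
    # rim wall lines: y of rim pixels, mid x
    m=(z>.084)&(z<.097)&(X>.40)&(X<.60)&(Y>-.43)&(Y<-.21); g=W[m][:,:2]-C; g=g[abs(g@e1)<.065]
    print(np.histogram(g@e2*1000,np.arange(-98,100,4))[0])
o=robot.get_obs(); P=o['position'];print(P,o['grip_width'],R.from_quat(o['tool_rot']).as_matrix()[:,0],'box frame',(P[:2]-C)@e1,(P[:2]-C)@e2)
```

```text
scene 117 box-frame x [-0.0232  0.0264] y [0.0144 0.04  ]
[ 44  98  12   0   0   0   0   0   0   0   0   8 105  39   0   0   1   0
   1   2   1   0   0  94  56   0   0   0   0   0   0   0   0   0  50  45
   3   0   1   0   1   0   2   0   0  24  62  16   0]Traceback (most recent call last):
  File "<stdin>", line 7, in <module>
    return _quantile_unchecked(
        a, q, axis, out, overwrite_input, method, keepdims, weights)
    return _ureduce(a,
                    func=_quantile_ureduce_func,
    ...<5 lines>...
                    overwrite_input=overwrite_input,
                    method=method)
    r = func(a, **kwargs)
    result = _quantile(arr,
                       quantiles=q,
    ...<2 lines>...
                       out=out,
                       weights=wgt)
    slices_having_nans = np.isnan(arr[-1, ...])
                                  ~~~^^^^^^^^^
IndexError: index -1 is out of bounds for axis 0 with size 0
```

Call:
move_arm --motion "-1 -.039 0 0 0; -1 -.039 0 .05 0; -1 -.039 0 .1 0; -1 -.039 0 .15 0; -1 -.039 0 .2 0; -1 -.039 0 .2 0; -1 -.039 0 .2 0"

```text
time: 18.87
position: [0.4986, -0.2977, 0.149]
tool_rot: [0.684, 0.73, -0.0, -0.001]
ft_force: [0.3, 0.3, -1.2]
grip_width: 0.0499
grip_force: 20.0
```

Call:
move_arm --motion "-1 0 0 .04 0; -1 0 0 .08 0; -1 0 0 .12 0; -1 0 0 .16 0; -1 0 0 .16 0; -1 0 0 .16 0"

```text
time: 19.37
position: [0.4989, -0.298, 0.1175]
tool_rot: [0.684, 0.73, -0.0, -0.001]
ft_force: [0.5, 0.2, -1.3]
grip_width: 0.0498
grip_force: 20.0
```

Call:
move_arm --motion "-1 .006 0 .04 0; -1 .006 0 .08 0; -1 .006 0 .12 0; -1 .006 0 .16 0; -1 .006 0 .2 0; -1 .006 0 .24 0; -1 .006 0 .27 0; -1 .006 0 .285 0; -1 .006 0 .295 0; -1 .006 0 .295 0; -1 .006 0 .295 0"

```text
time: 20.28
position: [0.4994, -0.2973, 0.0595]
tool_rot: [0.684, 0.73, 0.0, 0.0]
ft_force: [0.5, 0.4, -1.2]
grip_width: 0.0497
grip_force: 20.0
```

Call:
move_arm --motion "-1 0 0 .005 0; -1 0 0 .01 0; -1 0 0 .015 0; -1 0 0 .015 0"

```text
time: 20.62
position: [0.4992, -0.2971, 0.0564]
tool_rot: [0.684, 0.73, 0.0, 0.0]
ft_force: [-0.8, -0.8, -2.1]
grip_width: 0.0502
grip_force: 20.0
```

Call:
move_arm --motion "-1 0 0 .004 0; -1 0 0 .007 0; -1 0 0 .007 0; -1 0 0 .007 0"

```text
time: 20.95
position: [0.4993, -0.2972, 0.0555]
tool_rot: [0.684, 0.73, -0.0, 0.0]
ft_force: [-0.6, 1.0, 4.7]
grip_width: 0.0501
grip_force: 20.0
```

Contact with the floor at the expected height. I'll release and retreat.

Call:
move_arm --motion ".2 0 0 0 0; .3 0 0 0 0; .4 0 0 0 0; .5 0 0 0 0; .5 0 0 0 0; .5 0 0 -.1 0; .5 0 0 -.25 0; .5 0 0 -.45 0; .5 0 0 -.65 0; .5 0 0 -.8 0; .5 0 0 -.8 0"

```text
time: 21.87
position: [0.5026, -0.2999, 0.222]
tool_rot: [0.684, 0.73, 0.0, 0.007]
ft_force: [0.5, -0.7, 0.1]
grip_width: 0.0652
grip_force: 0.0
```

Call:
move_arm --motion ".5 .3 -.3 0 0; .5 .6 -.3 0 0; .5 .9 -.3 0 0; .5 .9 -.3 0 0; .5 .9 -.3 0 0; .5 .9 -.3 0 0; .5 .9 -.3 0 0"

```text
time: 22.45
position: [0.427, -0.12, 0.2148]
tool_rot: [0.683, 0.731, -0.0, -0.0]
ft_force: [0.8, -1.3, 0.9]
grip_width: 0.065
grip_force: 0.0
```

Run:
```python
from h import *
by=.065;e1=np.array([np.cos(by),np.sin(by)]);e2=np.array([-e1[1],e1[0]]);C=np.array([.5007,-.319])
p,d=shot('scene'); save(cv2.resize(p[100:360,180:520],None,fx=2.3,fy=2.3,interpolation=cv2.INTER_CUBIC),'s7.png')
W=cloud('scene',d);g=W[...,:2]-C;a,b=g@e1,g@e2
m=(abs(a)<.06)&(b>.003)&(b<.037)&(W[...,2]>.065)&(W[...,2]<.084)&(p.min(-1)>110)
print(m.sum(),a[m].mean(),b[m].mean(),np.percentile(W[m][:,2],[10,50,90]))
print(robot.get_obs()['position'])
```

```text
257 0.003047890873008377 0.019071171181671693 [0.07466878 0.07892532 0.08187339]
[ 0.42806973 -0.12146041  0.21498683]
```

View pics/s7.png

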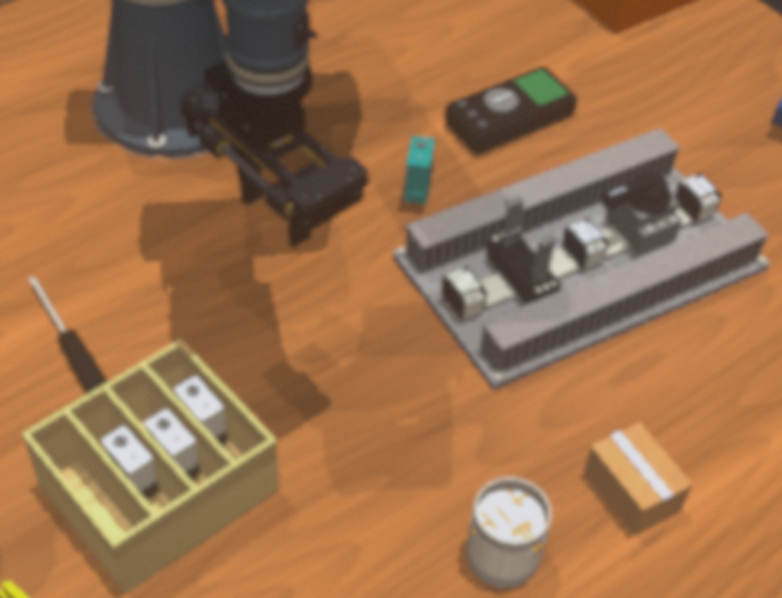

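The relay stands upright between the two spares at crop (170,435), with its top at 79 mm as expected. The handle is at OFF at crop (630,190).

```bash
python3 -c "
from rig import robot
print(robot.hand_in())"
```

```text
the job is handed in; nothing more can be done
None
```

The isolator is at OFF, the relay stands pins down in the empty compartment between the two spares, and the job is handed in at about 22.5 s; hand-in returned no verdict.

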